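# Clear the jar and hold the egg cooker's spring dial on its third click

## Robot

A 7-joint arm with a two-finger parallel gripper is mounted at the origin on the work surface. World frame = base frame: x ahead of the robot, y to its left, z up, the work surface at z = 0. Lengths are in m, angles in rad, forces in N, time in s.
With the tool pointing down it reaches from about 0.35 to 0.9 m from the base axis. Payload 8.1 kg.
Tool frame: the origin (TCP) lies at the very end of the fingers, on their centre line; the grasp point (between the pads) lies 19 mm behind it (grasp_offset is the distance from the TCP to the grasp point, in m); z points along the fingers, y is the line along which they close (so a half turn about z gives the same grasp; the last joint's range is limited). The gripper opens to 92 mm and grips with 3 to 60 N. Pads are 19 mm wide; open, the fingers measure 130 mm over their backs; the gripper's body (75 mm by 190 mm) begins 47 mm behind the grasp point.
Start: joints at [1.185, 0.434, 0.025, 1.573, -0.012, 1.134, -0.075], TCP at [0.174, -0.6, 0.227] pointing down, gripper open.
Joint ranges: [-2.62, 2.62], [-0.44, 2.09], [-1.27, 1.32], [0.08, 2.57], [-1.32, 4.46], [0.12, 2], [-2.74, 2.74]. Speed limits (rad/s): [2.22, 2.22, 3.01, 3.01, 3.14, 3.14, 3.14].

## Interface

Orientations are given as a rotation vector (axis times angle).
In Python, from cell import observe, get_image, camera_params, sign_off, silhouettes, grasp_offset gives the robot as it stands. The module is installed in compiled form; this text tells all that it offers.
- The arm moves only by the tool jog_arm, never from a script. Its argument "motion" is a list that holds one entry, the list of rows, each a list of 7 numbers: the shift along the tool's x, y, z in m, then the turn, a rotation vector about the tool's x, y, z in rad, then the closure, from -1 (fully open) to 1 (shut), so that 0 is half open. In form: [[[dx, dy, dz, wx, wy, wz, hand], ...]]. A call has 1 to 10 rows; each row is the pose to reach, as a shift and turn from the pose commanded when the call began, along the tool's axes at that moment; what a row does not reach only later rows make up. A row lasts 1/12 s, in which the tool goes at most 41.7 mm and 7.16 degrees, less where a joint would pass 70% of its speed; a pose out of reach is approached as far as the arm can. A call with a gripper value outside its range is refused whole. The fingers move at their own pace and stop on an object; "force" is the grip in N (left out, the last holds). Time passes only in rows, so rows that repeat a pose let the fingers close. It gives the time, the measured TCP pose, the force, the opening and the grip force at its end, in the units of the state.
- observe(): the state, without advancing time (a new reading comes with each control period).
- get_image(name): name is "scene" or "top" or "wrist"; returns the picture (480x640x3 uint8, red, green, blue); there is no depth.
- camera_params(name): a dict with "vertical_fov" (degrees; the focal length in pixels is half the picture's height over the tangent of half this angle, whatever the lens; pixels are square), "cx", "cy" (the principal point, pixels), "dist_coeffs" ([k1, k2, p1, p2, k3] as OpenCV has them; the pictures are not rectified), "T" (4x4, takes a point from camera to world coordinates). Camera axes: x right, y down, z forward; pixel columns grow to the right and rows downward; lengths in m; the calibration is good to about 2 mm. A picture is of the moment at which its call begins: read the wrist's pose just before it. camera_params takes no time and is no camera call; for the wrist camera it gives the pose at the moment of the call.
- sign_off(): hands the job in; it is judged then, once.
Trained networks look in the newest picture that a camera, given by its name, has taken for a name from the list of things; names that differ only in an ending like _2 or _b are one class to them, and where a whole thing is asked for, a point or a joint stands for the part that bears it (a point fixed in the world has none). Each returns a list of dicts, best first, with "p" (0 to 1); they miss things now and then, are a little off and sometimes report something else, mostly with a low value. They report only what shows in the picture. A call takes as long as a camera call. They do not tell look-alikes from the thing itself.
- silhouettes(query, camera): "mask" (480x640 bool, what is visible of it) and "pixel" ([column, row] in pixels, amid what is visible of it).
The state is a dict: "clock": time; "joints": joint angles; "dq": joint speeds; "joint_efforts": joint torques, N m; "position": TCP position; "ee_rot": TCP orientation; "force": force on the tool from outside, world axes, zero at the start; "ft_torque": the same for the moment, N m; "width": opening from 0.0 (shut) to 1.0 (fully open); "gripper_force": force on a finger pad.
Only numpy, scipy, OpenCV 4.12 (cv2) and the standard library are available. Lean on these libraries where they do the work, as an engineer would, in place of code of your own. Each camera call takes 0.05 s, during which the arm holds its last target. There are 200 camera calls.

## Task

Lift the glass jar off the egg cooker and stand it upright and wholly on the wooden cutting board, let go of it, then turn the cooker's knurled spring-return dial clockwise (seen from above) past its first two clicks to the third, the one marked by three studs. The dial springs back if let go, so finish while the gripper is still holding it at the third click. Leave everything else where it is and do not drop or tip the jar.

Things in the scene. Friction and masses are not known exactly. Their poses are not given: they have to be found in the camera images.
- dial (a joint): Dial angle in rad: 0 at rest (the start), grows clockwise seen from above, end stop 1.5. A pawl rides over humps at 0.25, 0.65 and 1.05; the clicks (hollows between) are centred at 0.45, 0.85 and 1.25 (third). The return spring gives 0.10 N m at 0, 0.20 N m at the third click, each hump about 0.05 N m more; let go anywhere, it runs back to 0.
- dial_grip (a point): Grip point on the dial's vertical axis, 88 mm above the work surface, 28 mm above the cooker's deck. The dial is an upright knurled steel cylinder 43 mm in diameter, its top 40 mm above the deck, with a thin 54 mm flange at its foot. The point turns with the dial: z up, x along the pointer (dark tooth on the flange, dark line on the top). Any grip yaw will do.
- cooker: Silver egg cooker, fixed. Origin on the work surface under the dial's axis; z up, x from the dial towards the clear dome. Flat deck 60 mm high, x -105 to 95 mm, y +-90 mm; round boiler 176 mm across at x = 155 mm, dome over eggs, top 125 mm high. At rest the pointer stands 0.62 rad anticlockwise of the cooker's x, at one small grey stud.
- mark3 (a point): The middle of the three black studs (6 mm each, 3 mm high) on the cooker's deck that mark the third click: a radial row 40 to 56 mm from the dial's axis, 0.63 rad clockwise of the cooker's x. Rows of one and two studs mark the first and second click. The pointer aims along the row when the dial is at that click.
- jar: Glass jar with white contents and a dark steel screw cap, closed, about 0.22 kg; origin at the centre of its underside, z up. Glass body 54 mm in diameter and 70 mm high, cap 49 mm in diameter from 70 to 92 mm. It starts standing on the cooker's deck (underside 60 mm up) just on the robot's side of the dial, where it is in the gripper's way.
- board: Loose small wooden cutting board lying flat, 200 mm (its x) by 150 mm (its y) by 16 mm thick, about 0.4 kg; origin at the centre of its underside. It lies to the left or to the right of the cooker; the steel tray of the same size lies on the other side.
- tray: Bystander: low steel tray with an 18 mm rim, 200 by 150 mm, 4 mm floor; origin under its centre.
- egg_cup_a: Bystander: dark egg cup, 48 mm across the rim and 45 mm high, in the tray; origin under its centre.
- egg_cup_b: Bystander: dark egg cup, the same, in the tray.
- egg_cup_c: Bystander: dark egg cup, the same, on the work surface right of the dome, near the mill.
- mug: Bystander: white mug 76 mm across and 85 mm high, far left; origin under its centre.
- mill: Bystander: dark wooden pepper mill 52 mm across and 142 mm high, far right; origin under its centre.
- spoon: Bystander: steel spoon 170 mm long lying crosswise near the robot on the left; origin under its middle.
There are look-alikes about, which are no part of the job. What is shaped like the jar but green, purple or red is not meant.

How it is judged:
On the way, in this order (a step that is already met when the one before it is completed fails the run):
1. the jar stands upright and wholly on the cutting board, let go (x of jar in the frame of board between -0.078 and 0.078 m and y of jar in the frame of board between -0.053 and 0.053 m and z of jar in the frame of board between 0.012 and 0.021 m and angle between jar's own z axis and vertical below 0.1 rad and contact force between jar and board above 0.5 N and contact force between the fingers and jar below 0.1 N and linear speed of jar below 0.03 m/s), for 0.2 s.
2. the dial is held at its third click by the gripper (value of joint dial between 1.1 and 1.4 rad and contact force between the fingers and cooker above 1 N), for 0.3 s.
At the end, for the whole second after the job is handed in: The gripper holds the dial still at the third click (joint 1.10 to 1.40 rad, fingers pressing it with over 1 N); the jar stands upright (within 0.1 rad), at rest, let go and wholly on the board (centre within 78 and 53 mm of the board's centre along its x and y) (all of step 1 and all of step 2 and velocity of joint dial between -0.1 and 0.1 rad/s); the arm keeps its last pose, push and grip.
It fails at once if the jar is tipped over (angle between jar's own z axis and vertical above 0.7 rad).
It fails at once if the jar is dropped or flung (linear speed of jar above 0.6 m/s and contact force between the fingers and jar below 0.1 N).
It fails at once if the cutting board is shoved more than 50 mm (distance of board from where it was at the start of the episode above 0.05 m).
It fails at once if a bystander is shifted more than 40 mm (distance of any of tray, egg_cup_a, egg_cup_b, egg_cup_c, mug, mill, spoon from where it was at the start of the episode above 0.04 m).
It also fails if it takes over 50 s, if anything falls off the work surface, if the arm or the gripper's body presses on something with over 40 N, if the wrist force passes 120 N, or if a joint passes its speed limit or range.

## Working session

There is one attempt and no reset: what is moved stays moved. The work goes in short steps, Python scripts to look and compute and a tool call to move; the robot and the scene stay as the last step left them, time stands still between calls to the robot, and variables do not carry over. Pictures are saved under pics/ and viewed, at most 10 in all, crops included, and the job is handed in when it is done.

Besides the shell and the picture viewer there is one more tool, called by a JSON object that holds its "api" and its "payload". jog_arm: Moves the arm, as the interface text tells. Its arguments: {"type":"object","properties":{"motion":{"type":"array"},"force":{"type":"number"}},"required":["motion"]}

```bash
mkdir -p pics; cat > h.py <<'E'
import numpy as np, cv2
from cell import *
def ray(cam,px,P=None):
    P=P or camera_params(cam); f=240/np.tan(np.radians(P["vertical_fov"])/2)
    K=np.array([[f,0,P["cx"]],[0,f,P["cy"]],[0,0,1]]); T=np.array(P["T"])
    u=cv2.undistortPoints(np.array(px,float).reshape(-1,1,2),K,np.array(P["dist_coeffs"],float)).reshape(-1,2)
    return T[:3,3],np.c_[u,np.ones(len(u))]@T[:3,:3].T
def at(cam,px,z,P=None):
    o,d=ray(cam,px,P); return o+d*((z-o[2])/d[:,2])[:,None]
def save(cam,n):
    im=get_image(cam); cv2.imwrite("pics/"+n,im[:,:,::-1]); return im
E
python3 - <<'E'
from h import *
np.set_printoptions(precision=4,suppress=True)
print(observe(),grasp_offset)
a=save("top","top.png");b=save("scene","scene.png")
for q in["jar","dial","board","cooker","tray","mug","mill"]:
  for c in["top","scene"]:
    for r in silhouettes(q,c): 
        print(q,c,round(r["p"],2),np.array(r["pixel"]),r["mask"].sum(),at(c,[r["pixel"]],{"jar":.152,"dial":.1,"board":.016}.get(q,0))[0])
for c in["top","scene"]:print(np.array(camera_params(c)["T"]))
E
```

```text
{'clock': 0.0, 'joints': array([ 1.1854,  0.4352,  0.025 ,  1.5741, -0.0116,  1.134 , -0.0751]), 'dq': array([-0.0008, -0.001 , -0.0001,  0.0003, -0.0008, -0.0006,  0.0014]), 'joint_efforts': array([ -0.0011, -66.7849,   0.9838, -31.4468,  -0.0607,   0.0429,
         0.0002]), 'position': array([ 0.1742, -0.5997,  0.226 ]), 'ee_rot': array([-3.1088, -0.4423,  0.0006]), 'force': array([ 0.1111,  1.2459, -0.4088]), 'ft_torque': array([ 0.0176,  0.025 , -0.0204]), 'gripper_force': 0.0, 'width': 1.0036863376410823} 0.0188
jar top 0.98 [277.5 292.4] 664 [0.397 0.081 0.152]
jar top 0.97 [331.2 282.7] 565 [ 0.4142 -0.0139  0.152 ]
jar top 0.84 [318.9 224.5] 727 [0.5181 0.008  0.152 ]
jar top 0.55 [238.2 231.5] 726 [0.5055 0.1533 0.152 ]
jar scene 0.85 [382.9 253.7] 675 [0.4947 0.1627 0.152 ]
jar scene 0.73 [322.7 252.5] 755 [0.58   0.0493 0.152 ]
jar scene 0.61 [346.9 246.2] 596 [0.5251 0.0792 0.152 ]
jar scene 0.59 [379.5 295.4] 822 [0.6168 0.2369 0.152 ]
dial top 0.92 [321.4 193.2] 548 [0.587  0.0039 0.1   ]
dial top 0.64 [178.6 151.8] 1760 [0.6722 0.2875 0.1   ]
dial scene 0.82 [306.8 27
[... 425 characters left out ...]
6531 -0.4366  0.    ]
mug top 0.61 [178.7 153.8] 1744 [0.7    0.3218 0.    ]
mug top 0.43 [449.1 148.2] 486 [ 0.7107 -0.2766  0.    ]
mug top 0.18 [168.3 267.5] 467 [0.4477 0.3337 0.    ]
mug scene 0.9 [384.2 360.4] 1777 [0.6477 0.2827 0.    ]
mug scene 0.19 [426.2 338.2] 462 [0.5312 0.3231 0.    ]
mill top 0.85 [502.7 146.2] 1019 [ 0.7164 -0.3972  0.    ]
mill scene 0.97 [182.5 239.9] 780 [ 0.6511 -0.4348  0.    ]
[[ 0.0017 -0.9928  0.1202  0.402 ]
 [-0.9999  0.0002  0.0159 -0.0022]
 [-0.0158 -0.1202 -0.9926  0.9319]
 [ 0.      0.      0.      1.    ]]
[[-0.6347  0.4795 -0.606   1.2933]
 [ 0.7727  0.3852 -0.5045  0.6467]
 [-0.0085 -0.7884 -0.615   0.9016]
 [ 0.      0.      0.      1.    ]]
```

View pics/top.png

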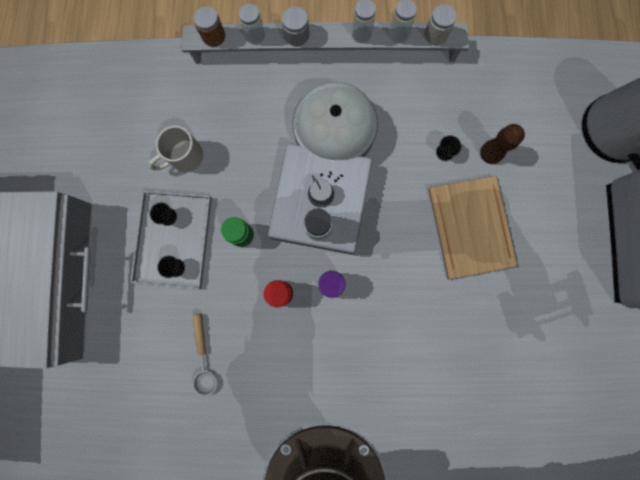

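View pics/scene.png

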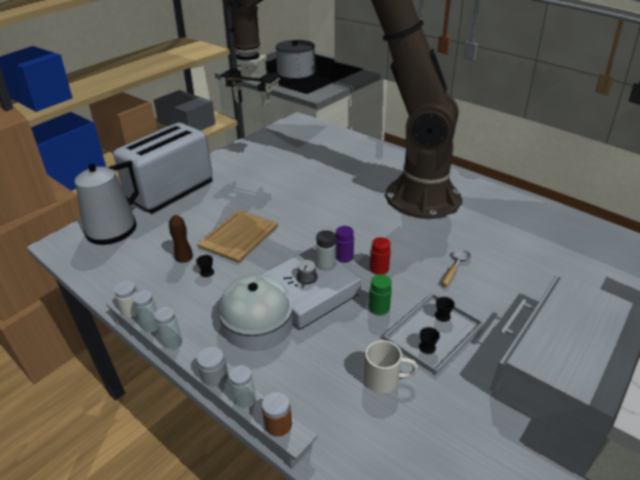

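The top view shows the dark-capped jar at about (318,222), the dial at (321,190) with its row of studs at the dome side, and the board on the right at (473,228). The red, green and purple jars are decoys. The scene view agrees.

```bash
python3 - <<'E'
from h import *
np.set_printoptions(precision=4,suppress=True)
get_image("top")
r=silhouettes("board","top")[0]["mask"].astype(np.uint8)
bx=cv2.boxPoints(cv2.minAreaRect(cv2.findNonZero(r)));w=at("top",bx,.016);print("board",bx,w,w.mean(0),np.linalg.norm(np.diff(w,axis=0),axis=1))
im=cv2.imread("pics/top.png")
c=cv2.resize(im[130:270,240:400],None,fx=5,fy=4.2,interpolation=cv2.INTER_CUBIC)
c=cv2.resize(im[130:260,250:390],None,fx=4.5,fy=4.5,interpolation=cv2.INTER_CUBIC)
cv2.imwrite("pics/crop.png",c)
E
```

```text
board [[426.8863 187.3374]
 [496.5229 172.1044]
 [517.0531 265.9572]
 [447.4166 281.1901]] [[ 0.6185 -0.2205  0.016 ]
 [ 0.6527 -0.3732  0.016 ]
 [ 0.4504 -0.4073  0.016 ]
 [ 0.4192 -0.2578  0.016 ]] [ 0.5352 -0.3147  0.016 ] [0.1566 0.2052 0.1526]
```

View pics/crop.png

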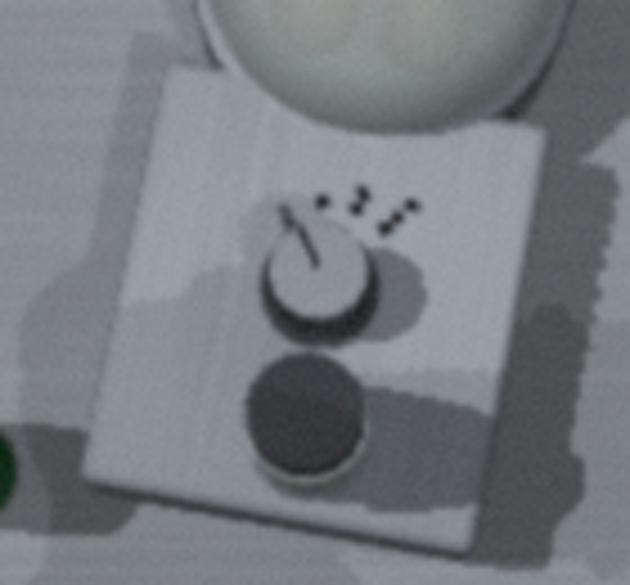

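{"api": "jog_arm", "payload": {"motion": [[[0.03,-0.02,-0.03,0,0,0.1,-1],[0.06,-0.04,-0.06,0,0,0.2,-1],[0.09,-0.06,-0.08,0,0,0.283,-1]]]}}

```text
clock: 1.15
position: [0.2384, -0.5238, 0.3029]
ee_rot: [3.141, -0.012, -0.0]
force: [1.3, -0.3, 0.1]
width: 1.003
gripper_force: 0.0
```

The crop shows the cap at full-image (318.2,221.6), the dial top at (321.1,189.6), and the cooker's yaw at about -0.2.

```bash
python3 - <<'E'
from h import *
print(at("top",[[318.2,221.6]],.152),at("top",[[321.1,189.6]],.1)); print(observe()["joints"])
E
```

```text
[[0.52338331 0.00926992 0.152     ]] [[0.59408512 0.00452011 0.1       ]]
[ 1.00656648  0.30004397  0.0591287   1.58455886 -0.01807596  1.25706614
 -0.51008019]
```

{"api": "jog_arm", "payload": {"motion": [[[0.02,-0.037,0,0,0,0,-1],[0.04,-0.074,0,0,0,0,-1],[0.06,-0.11,0,0,0,0,-1],[0.08,-0.147,0,0,0,0,-1],[0.1,-0.184,0,0,0,0,-1],[0.12,-0.22,0,0,0,0,-1],[0.14,-0.257,0,0,0,0,-1],[0.16,-0.294,0,0,0,0,-1],[0.18,-0.33,0,0,0,0,-1],[0.2,-0.367,0,0,0,0,-1]]]}}

```text
clock: 1.98
position: [0.4387, -0.1563, 0.302]
ee_rot: [3.141, -0.001, 0.001]
force: [0.8, -0.5, 0.5]
width: 1.005
gripper_force: 0.0
```

{"api": "jog_arm", "payload": {"motion": [[[0.02,-0.04,0.01,0,0,0,-1],[0.04,-0.08,0.02,0,0,0,-1],[0.06,-0.12,0.03,0,0,0,-1],[0.084,-0.16,0.04,0,0,0,-1],[0.084,-0.165,0.05,0,0,0,-1],[0.084,-0.165,0.05,0,0,0,-1]]]}}

```text
clock: 2.48
position: [0.5225, 0.013, 0.2494]
ee_rot: [-3.139, -0.011, 0.003]
force: [-0.6, 0.6, -0.0]
width: 1.001
gripper_force: 0.0
```

```bash
python3 - <<'E'
from h import *
np.set_printoptions(precision=4,suppress=True)
P=camera_params("wrist");save("wrist","w1.png");o=observe();print(o["position"],o["joints"],np.array(P["T"]))
for q,z in(("jar",.13),("dial",.085)):
  for r in silhouettes(q,"wrist"):
    print(q,r["p"],r["pixel"],r["mask"].sum(),at("wrist",[r["pixel"]],z,P))
E
```

```text
[0.522  0.0099 0.2503] [ 0.1725  0.2786 -0.3685  1.7621  0.1084  1.1231 -1.7962] [[ 0.0075 -0.9654 -0.2608  0.5915]
 [-1.     -0.0081  0.0013  0.013 ]
 [-0.0033  0.2608 -0.9654  0.4076]
 [ 0.      0.      0.      1.    ]]
jar 0.94 [337.2, 292.4] 1851 [[ 0.4682 -0.0059  0.13  ]]
jar 0.94 [235.4, 345.0] 2108 [[0.42   0.0778 0.13  ]]
jar 0.93 [143.4, 212.5] 4462 [[0.5322 0.1422 0.13  ]]
jar 0.68 [314.3, 224.2] 4721 [[0.5241 0.0128 0.13  ]]
dial 0.91 [317.7, 128.0] 3014 [[0.595  0.0106 0.085 ]]
```

View pics/w1.png

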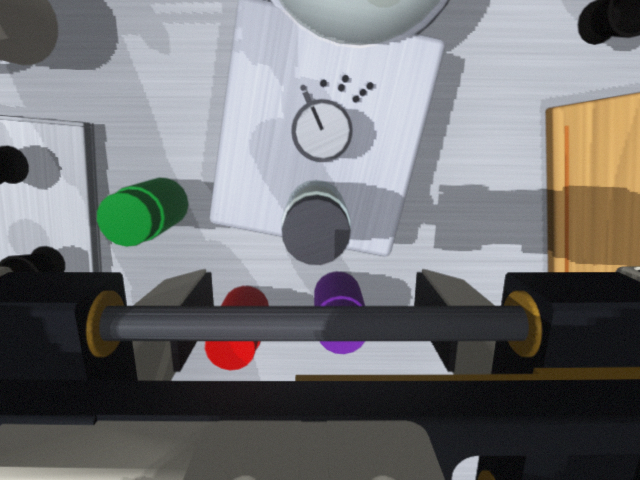

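Close view: the cap is at (316,229) and the dial top at (322,130), which agrees with the earlier estimate of the jar at (0.523, 0.010).

{"api": "jog_arm", "payload": {"motion": [[[0.001,0,0.035,0,0,0,-1],[0.001,0,0.07,0,0,0,-1],[0.001,0,0.1,0,0,0,-1],[0.001,0,0.13,0,0,0,-1],[0.001,0,0.153,0,0,0,-1],[0.001,0,0.153,0,0,0,-1],[0.001,0,0.153,0,0,0,0],[0.001,0,0.153,0,0,0,0.4],[0.001,0,0.153,0,0,0,0.4],[0.001,0,0.153,0,0,0,0.4]]], "force": 20}}

```text
clock: 3.47
position: [0.5243, 0.0067, 0.1004]
ee_rot: [3.142, -0.001, 0.005]
force: [0.0, 0.2, -0.3]
width: 0.759
gripper_force: 0.0
```

{"api": "jog_arm", "payload": {"motion": [[[0,0,0,0,0,0,0.4],[0,0,0,0,0,0,0.4],[0,0,-0.008,0,0,0,0.4]]]}}

```text
clock: 3.72
position: [0.5224, 0.007, 0.1061]
ee_rot: [3.142, 0.0, -0.003]
force: [-0.3, 0.0, -2.9]
width: 0.583
gripper_force: 20.0
```

{"api": "jog_arm", "payload": {"motion": [[[0,0,-0.02,0,0,0,0.4],[0,0,-0.045,0,0,0,0.4],[0,0.005,-0.07,0,0,0,0.4],[0,0.025,-0.08,0,0,0,0.4],[0,0.055,-0.08,0,0,0,0.4],[0.002,0.085,-0.08,0,0,0,0.4],[0.004,0.115,-0.08,0,0,0,0.4],[0.006,0.145,-0.08,0,0,0,0.4],[0.008,0.175,-0.08,0,0,0,0.4],[0.01,0.205,-0.08,0,0,0,0.4]]]}}

```text
clock: 4.55
position: [0.5324, -0.1998, 0.187]
ee_rot: [3.141, -0.0, -0.001]
force: [0.7, -0.2, -2.6]
width: 0.581
gripper_force: 20.0
```

{"api": "jog_arm", "payload": {"motion": [[[0,0.03,0,0,0,0,0.4],[0,0.06,0,0,0,0,0.4],[0.002,0.09,0,0,0,0,0.4],[0.002,0.11,0.01,0,0,0,0.4],[0.002,0.117,0.03,0,0,0,0.4],[0.002,0.117,0.05,0,0,0,0.4],[0.002,0.117,0.07,0,0,0,0.4],[0.002,0.117,0.09,0,0,0,0.4],[0.002,0.117,0.1,0,0,0,0.4],[0.002,0.117,0.1,0,0,0,0.4]]]}}

```text
clock: 5.38
position: [0.5332, -0.3145, 0.0844]
ee_rot: [-3.14, 0.0, 0.007]
force: [-1.0, -0.0, -3.0]
width: 0.585
gripper_force: 20.0
```

```bash
python3 - <<'E'
from h import *
save("scene","s2.png");im=save("top","t2.png");o=observe();print(o["position"],o["width"],o["force"],o["gripper_force"])
cv2.imwrite("pics/c2.png",cv2.resize(im[100:320,390:600,::-1],None,fx=2.6,fy=2.6))
E
```

```text
[ 0.53510061 -0.3151994   0.0871088 ] 0.5862160666181386 [ 1.16234785 -0.65231503 -2.24186744] 19.96937245130539
```

View pics/s2.png

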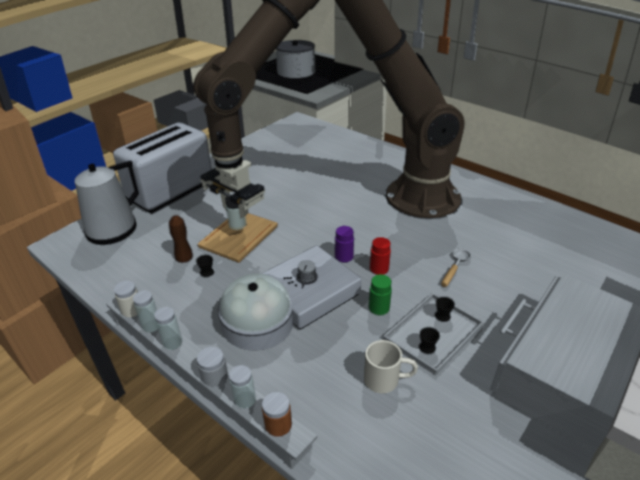

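The scene view shows the jar held upright over the middle of the board at (237,220), with about 32 mm still to go down.

{"api": "jog_arm", "payload": {"motion": [[[0,0,0.012,0,0,0,0.4],[0,0,0.022,0,0,0,0.4],[0,0,0.026,0,0,0,0.4],[0,0,0.028,0,0,0,0.4],[0,0,0.03,0,0,0,0.4],[0,0,0.03,0,0,0,0.4]]]}}

```text
clock: 5.98
position: [0.5352, -0.315, 0.0567]
ee_rot: [-3.142, 0.0, -0.0]
force: [0.2, -0.1, -2.2]
width: 0.585
gripper_force: 20.0
```

{"api": "jog_arm", "payload": {"motion": [[[0,0,0.001,0,0,0,0.4],[0,0,0.002,0,0,0,0.4],[0,0,0.002,0,0,0,0.4]]]}}

```text
clock: 6.23
position: [0.5357, -0.3149, 0.0562]
ee_rot: [3.141, 0.0, 0.002]
force: [-4.0, 2.6, 10.7]
width: 0.586
gripper_force: 20.0
```

Contact with the board. Release now.

{"api": "jog_arm", "payload": {"motion": [[[0,0,-0.0005,0,0,0,0.4],[0,0,-0.0005,0,0,0,-0.3],[0,0,-0.0005,0,0,0,-0.5],[0,0,-0.0005,0,0,0,-1],[0,0,-0.0005,0,0,0,-1],[0,0,-0.0005,0,0,0,-1],[0,0,-0.0005,0,0,0,-1],[0,0,-0.0005,0,0,0,-1],[0,0,-0.0005,0,0,0,-1]]]}}

```text
clock: 6.98
position: [0.535, -0.3152, 0.055]
ee_rot: [-3.142, 0.001, 0.0]
force: [-0.2, -0.4, -0.0]
width: 1.001
gripper_force: 0.0
```

{"api": "jog_arm", "payload": {"motion": [[[0,0,-0.02,0,0,0,-1],[0,0,-0.05,0,0,0,-1],[0,0,-0.085,0,0,0,-1],[0,0,-0.12,0,0,0,-1],[0,0,-0.15,0,0,0,-1],[0,0,-0.17,0,0,0,-1],[0.01,-0.03,-0.17,0,0,-0.1,-1],[0.02,-0.06,-0.17,0,0,-0.2,-1],[0.03,-0.09,-0.17,0,0,-0.3,-1],[0.04,-0.12,-0.17,0,0,-0.4,-1]]]}}

```text
clock: 7.82
position: [0.5753, -0.194, 0.2254]
ee_rot: [3.077, 0.63, 0.001]
force: [0.8, 0.3, -0.0]
width: 0.999
gripper_force: 0.0
```

```bash
python3 - <<'E'
from h import *
im=save("top","t3.png");o=observe();print(o["position"],o["ee_rot"],o["joints"],o["width"])
r=silhouettes("board","top")
for x in r:print(x["p"],x["pixel"])
for x in silhouettes("jar","top"):print("jar",x["p"],x["pixel"],at("top",[x["pixel"]],.1))
cv2.imwrite("pics/c3.png",cv2.resize(im[130:290,250:530,::-1],None,fx=2.8,fy=2.8))
E
```

```text
[ 0.57774987 -0.18526748  0.22565455] [-3.06865618 -0.6541245  -0.00480836] [ 0.4914697   0.43833599 -0.38249041  1.5964766   0.17002144  1.13893787
 -1.08011431] 1.0029376265713001
0.76 [472.5, 239.1]
jar 0.8 [329.9, 283.1] [[ 0.41427957 -0.01220077  0.1       ]]
jar 0.8 [236.3, 230.1] [[0.51514039 0.16740361 0.1       ]]
jar 0.69 [276.1, 289.0] [[0.4029804  0.08925283 0.1       ]]
jar 0.68 [482.3, 220.9] [[ 0.53293713 -0.30607858  0.1       ]]
```

View pics/c3.png

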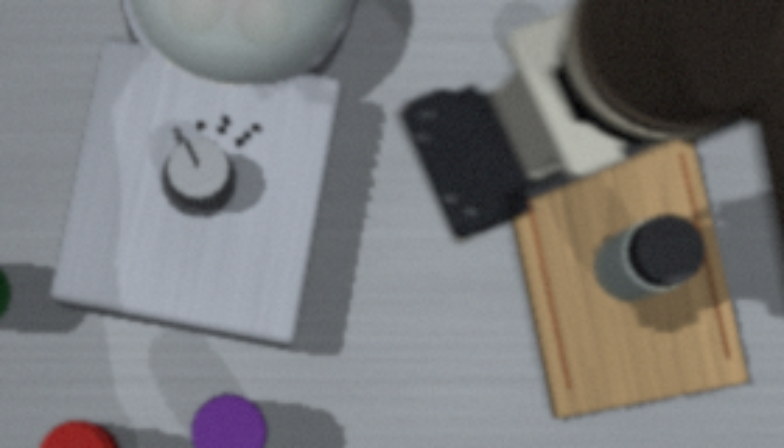

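The jar stands on the board's middle at crop (665,250), gripper clear, and the board has not moved. On to the dial.

{"api": "jog_arm", "payload": {"motion": [[[0.016,-0.03,0,0,0,-0.05,-1],[0.032,-0.06,0,0,0,-0.1,-1],[0.048,-0.09,0,0,0,-0.15,-1],[0.065,-0.12,0,0,0,-0.2,-1],[0.082,-0.15,0,0,0,-0.2,-1],[0.097,-0.178,0,0,0,-0.2,-1],[0.097,-0.178,0,0,0,-0.2,-1],[0.097,-0.178,0,0,0,-0.2,-1],[0.097,-0.178,0,0,0,-0.2,-1]]]}}

```text
clock: 8.72
position: [0.5952, 0.0049, 0.2249]
ee_rot: [3.001, 0.925, -0.001]
force: [-1.3, -0.2, -0.4]
width: 1.001
gripper_force: 0.0
```

```bash
python3 - <<'E'
from h import *
P=camera_params("wrist");save("wrist","w4.png");o=observe();print(o["position"],o["ee_rot"],o["joints"])
for r in silhouettes("dial","wrist"):
    m=r["mask"];print(r["p"],r["pixel"],m.sum(),at("wrist",[r["pixel"]],.085,P))
E
```

```text
[0.59520954 0.00425161 0.22488067] [ 3.00162643e+00  9.23170829e-01 -1.15293467e-03] [ 0.22836945  0.4332443  -0.46349172  1.6207233   0.20969874  1.13768187
 -1.26074681]
0.92 [308.1, 215.0] 3318 [[0.59631177 0.01141616 0.085     ]]
```

View pics/w4.png

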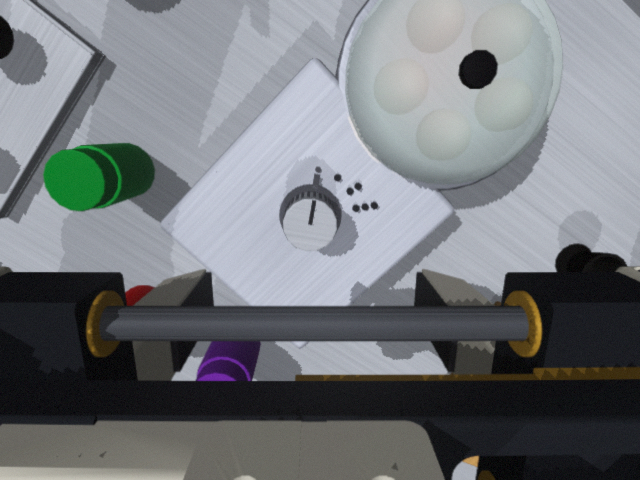

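The dial top is at (310,222), roughly centred with fingers either side. I'll triangulate it.

```bash
python3 - <<'E'
from h import *
P=camera_params("wrist");print(at("wrist",[[310.5,223]],.1,P),P["cx"],P["cy"])
g=cv2.imread("pics/t3.png"); print(at("top",[[250+201/2.8,130+172/2.8]],.1))
E
```

```text
[[0.59490976 0.00727425 0.1       ]] 313.513748286702 233.84042557766088
[[0.59046993 0.00319246 0.1       ]]
```

{"api": "jog_arm", "payload": {"motion": [[[0,-0.002,0.035,0,0,0,-1],[0,-0.002,0.07,0,0,0,-1],[0,-0.002,0.1,0,0,0,-1],[0,-0.002,0.13,0,0,0,-1],[0,-0.002,0.148,0,0,0,-1],[0,-0.002,0.155,0,0,0,-1],[0,-0.002,0.155,0,0,0,-1],[0,-0.002,0.155,0,0,0,0],[0,-0.002,0.155,0,0,0,0.6],[0,-0.002,0.155,0,0,0,0.6]]], "force": 40}}

```text
clock: 9.65
position: [0.5952, 0.0081, 0.0717]
ee_rot: [3.001, 0.927, 0.004]
force: [-0.4, 0.2, 0.3]
width: 0.833
gripper_force: 0.0
```

{"api": "jog_arm", "payload": {"motion": [[[0,0,0,0,0,0,0.7],[0,0,0,0,0,0,0.7],[0,0,0,0,0,0,0.7],[0,0,0,0,0,0,0.7],[0,0,0,0,0,0,0.7]]]}}

```text
clock: 10.07
position: [0.5942, 0.0081, 0.0702]
ee_rot: [3.001, 0.928, 0.0]
force: [4.7, -7.5, 3.3]
width: 0.465
gripper_force: 6.3
```

{"api": "jog_arm", "payload": {"motion": [[[0,0,0,0,0,0,0.7],[0,0.001,0,0,0,0,0.7],[0,0.001,0,0,0,0,0.7],[0,0.001,0,0,0,0,0.7]]]}}

```text
clock: 10.4
position: [0.5944, 0.0078, 0.0702]
ee_rot: [-3.001, -0.928, 0.0]
force: [-1.9, 0.3, 4.9]
width: 0.459
gripper_force: 40.0
```

{"api": "jog_arm", "payload": {"motion": [[[0,0,0,0,0,0.08,0.7],[0,0,0,0,0,0.16,0.7],[0,0,0,0,0,0.24,0.7],[0,0,0,0,0,0.32,0.7],[0,0,0,0,0,0.4,0.7],[0,0,0,0,0,0.48,0.7],[0,0,0,0,0,0.56,0.7],[0,0,0,0,0,0.62,0.7]]]}}

```text
clock: 11.07
position: [0.5945, 0.0076, 0.0703]
ee_rot: [3.141, -0.037, -0.0]
force: [-3.0, 0.8, 4.3]
width: 0.46
gripper_force: 40.0
```

```bash
python3 - <<'E'
from h import *
o=observe();print(o["position"],o["ee_rot"],o["joints"],o["force"],o["ft_torque"],o["gripper_force"])
E
```

```text
[0.59447865 0.00758056 0.07025804] [ 3.14128738e+00 -3.73475205e-02 -1.57105491e-04] [ 0.07342271  0.56991902 -0.25223558  1.79746943  0.18933255  0.79783877
 -1.86785855] [-3.04446422  0.77265842  4.26221895] [0.23108014 0.4929993  0.22522591] 39.99769449234009
```

{"api": "jog_arm", "payload": {"motion": [[[0,0,0,0,0,0.08,0.7],[0,0,0,0,0,0.16,0.7],[0,0,0,0,0,0.24,0.7],[0,0,0,0,0,0.32,0.7],[0,0,0,0,0,0.4,0.7],[0,0,0,0,0,0.48,0.7],[0,0,0,0,0,0.56,0.7],[0,0,0,0,0,0.64,0.7],[0,0,0,0,0,0.64,0.7],[0,0,0,0,0,0.64,0.7]]]}}

```text
clock: 11.9
position: [0.5944, 0.0073, 0.0702]
ee_rot: [2.973, -1.014, -0.0]
force: [-2.9, 0.2, 5.7]
width: 0.46
gripper_force: 40.0
```

```bash
python3 - <<'E'
from h import *
o=observe();print(o["position"],o["ee_rot"],o["joints"],o["force"],o["ft_torque"],o["gripper_force"])
im=save("top","t5.png");w=save("wrist","w5.png")
a=cv2.resize(im[130:250,260:380,::-1],(480,480));cv2.imwrite("pics/c5.png",np.hstack([a[:, :],cv2.resize(w[60:300,220:380,::-1],(320,480))]))
E
```

```text
[0.59441062 0.00729226 0.07021623] [ 2.97261993e+00 -1.01437641e+00 -1.72218884e-04] [-0.04462654  0.55638475 -0.08254629  1.80838292  0.06276146  0.77972348
 -2.38793804] [-2.93470677  0.16718422  5.70246728] [0.0677573  0.56340226 0.21155022] 40.00108480453491
```

View pics/c5.png

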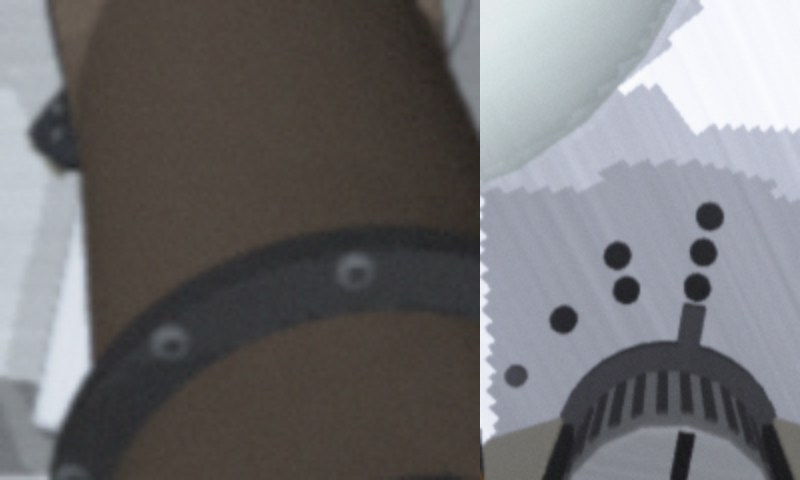

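The wrist view shows the pointer lined up with the three-stud row (stud nearest the dial at about (697,287) in the crop). I'll hold briefly, then hand in.

{"api": "jog_arm", "payload": {"motion": [[[0,0,0,0,0,0,0.7],[0,0,0,0,0,0,0.7],[0,0,0,0,0,0,0.7],[0,0,0,0,0,0,0.7],[0,0,0,0,0,0,0.7]]]}}

```text
clock: 12.42
position: [0.5944, 0.0073, 0.0702]
ee_rot: [2.973, -1.014, -0.0]
force: [-2.1, -0.4, 5.6]
width: 0.462
gripper_force: 40.0
```

```bash
python3 -c "
from cell import *
print(observe()['ee_rot'],sign_off())"
```

```text
the job is handed in; nothing more can be done
[ 2.97323778e+00 -1.01355778e+00 -4.66402432e-04] None
```

The jar stands upright on the cutting board, let go, and the gripper is holding the dial at the third click with its pointer on the three studs; I handed the job in at about 12.4 s, and no verdict came back.

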